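# Draw the hidden cliche slide forward with the locking pin and lock it for a plate change

### The arm

A 6-joint arm with a two-finger parallel gripper is mounted at the origin on a cart in front of the work surface, level with it; the furniture and walls round the work are solid. World frame = base frame: x ahead of the robot, y to its left, z up, the work surface at z = 0. Lengths are in mm, angles in degrees, forces in N, time in s.
With the tool pointing down it reaches from about 300 to 850 mm from the base axis. Payload 4.2 kg.
Tool frame: the origin (TCP) lies at the very end of the fingers, on their centre line; the grasp point (between the pads) lies 19 mm behind it (env.grip_depth is the distance from the TCP to the grasp point, in mm); z points along the fingers, y is the line along which they close (so a half turn about z gives the same grasp; the last joint's range is limited). The gripper opens to 91 mm and grips with 3 to 60 N. Pads are 32 mm wide; open, the fingers measure 118 mm over their backs; the gripper's body (76 mm by 178 mm) begins 60 mm behind the grasp point.
Start: joints at [75.573, 18.312, 89.639, -0, 72.044, -1.146], TCP at [132.096, 559.64, 181.876] pointing down, gripper open.
Joint ranges: [-177.97, 177.97], [-48.28, 115.42], [12.27, 149.76], [-77.06, 257.06], [2.81, 150.46], [-146.56, 146.56]. Speed limits (degrees/s): [147.25, 147.25, 180, 180, 180, 180].

### API

Orientations are given as [roll, pitch, yaw] about the fixed x, y, z axes, in that order (R = Rz(yaw) Ry(pitch) Rx(roll)).
In Python, from workcell import env, cams gives the robot as it stands.
- The arm moves only by the tool apply_moves, never from a script. Its argument "deltas" is a list of rows, each a list of 5 numbers: the shift along the tool's x, y, z in m, then the turn about the tool's z in rad, then the opening, from -1 (shut) to 1 (fully open), so that 0 is half open. In form: [[tx, ty, tz, roll, gripper], ...]. A call has 1 to 5 rows; each row is the pose to reach, as a shift and turn from the pose commanded when the call began, along the tool's axes at that moment; what a row does not reach only later rows make up. A row lasts 1/10 s, in which the tool goes at most 50 mm and 8.59 degrees, less where a joint would pass 70% of its speed; a pose out of reach is approached as far as the arm can. A call with a gripper value outside its range is refused whole. The fingers move at their own pace and stop on an object; "grip_force" is the grip in N (left out, the last holds). Time passes only in rows, so rows that repeat a pose let the fingers close. It gives the time, the measured TCP pose, the force, the opening and the grip force at its end, in the units of the state.
- env.state(): the state, without advancing time (a new reading comes with each control period).
- cams.grab_frame(name): name is "scene" or "side" or "wrist"; returns the picture (480x640x3 uint8, blue, green, red); there is no depth.
- cams.get_calibration(name): a dict with "mtx" (3x3 intrinsics, pixels), "eye" and "attitude" of the camera in the world; the wrist camera has in their place "tool_from_camera" (4x4, takes a point from camera to tool coordinates, whose origin is the TCP and whose axes are the flange's). Camera axes: x right, y down, z forward; pixel columns grow to the right and rows downward; lengths in mm; the calibration is good to about 2 mm. The wrist camera is an equidistant fisheye: a pixel r from the principal point sees the ray r / f radians off the axis. A picture is of the moment at which its call begins: read the wrist's pose just before it. get_calibration takes no time and is no camera call.
- env.job_done(): hands the job in; it is judged then, once.
The state is a dict: "time_s": time; "qpos": joint angles; "qvel": joint speeds; "effort": joint torques, N m; "ee_pos": TCP position; "ee_rot": TCP orientation; "force": force on the tool from outside, world axes, zero at the start; "torque": the same for the moment, N m; "gripper_width": finger opening in mm; "gripper_force": force on a finger pad.
Only numpy, scipy, OpenCV 4.12 (cv2) and the standard library are available. Lean on these libraries where they do the work, as an engineer would, in place of code of your own. Each camera call takes 0.05 s, during which the arm holds its last target. There are 200 camera calls.

### The job

Get the pad printer's ink deck ready for a plate change: take the red-handled locking pin from its wooden stand, feel gently through the brush-sealed slot in the deck's roof for the through hole in the hidden slide (not the shallow screw recess on either side of it), and use the pin to draw the slide to the yellow-marked end of the slot. There push the pin fully home so that it locks the slide to the bed, and let go; never force the pin, and leave the other things on the bench where they are.

Things in the scene. Friction and masses are not known exactly. Their poses are not given: they have to be found in the camera images.
- deck: Pad printer's ink deck: low grey box fixed to the bench, 130 (x) x 330 (y) x 63 mm high, blue band along the front, aluminium end cap at its -y end, open mouth at +y. Origin: centre of its underside; y runs along the box towards the mouth, z up. Its flat roof (5 mm thick, top at z 63) has a straight slot 18 mm wide along y at x -35 mm, from point slot_end to point lock.
- lock (a point): On the roof's top over the lock bore, at the yellow-marked end of the slot (deck x -35, y 95, z 63 mm; axes as the deck). Here, and only here, the bed (top at deck z 25 mm) has a bore 15 mm wide, 18 mm deep; elsewhere a pin put through the slide's hole stands on the bed. The slide's end stop brings its hole exactly under lock.
- slot_end (a point): On the roof's top at the other end of the slot (deck x -35, y -39 mm), 134 mm from lock: the last place where the pin fits in. Soft black bristles hide the slot's inside all along it and do not resist the pin. Axes as the deck.
- slide_face (a point): Fixed point of the deck under lock, at the height of the hidden slide's flat top (deck z 42 mm). The 16 mm thick slide fills the slot's length; its only through hole, 15 mm wide, on the slot's centre line, starts 60 to 115 mm from lock. On either side, 22 mm along the slot, a screw is sunk in a blind recess 14 mm wide, 5 mm deep. The slide runs along y against 6 N of friction and stays where left.
- lock_pin: Loose locking pin, 103 mm long, 0.15 kg, standing in its stand. Origin: its tip; z up along it. Shank 12 mm thick with a tapered nose (9 mm long, 5 mm wide at the tip), collar 25 mm wide at z 55 to 59, neck, then a red block handle 20 mm thick (pin's x), 60 mm long (pin's y), 36 mm high, centre at z 85. Fully home in the deck, the collar's underside lies on the roof at lock.
- pin_tip (a point): Tip of the locking pin (same point and axes as lock_pin).
- pin_stand: Fixed wooden block 74 x 96 x 62 mm with a 17 mm bore, 58 mm deep, in the middle of its top, in which the pin stands, its collar on the block's top. Origin: centre of its underside.
- ink_pot_orange: Bystander: white ink pot with an orange cap, 62 mm across, 86 mm high; origin under its centre.
- ink_pot_black: Bystander: black ink pot with a white cap, 62 mm across, 86 mm high; origin under its centre.
- oil_bottle: Bystander: oil bottle with a red spout, 38 mm across, 122 mm high; origin under its centre.
- glass_jar: Bystander: glass jar, 64 mm across, 70 mm high; origin under its centre.
- spare_pad_1: Bystander: red silicone printing pad on a wooden backing, 44 x 44 x 44 mm; origin under its centre.
- spare_pad_3: Bystander: cream silicone printing pad on a wooden backing, 48 x 48 x 44 mm; origin under its centre.
- printed_breaker_1: Bystander: grey circuit breaker with orange toggles, 83 x 37 x 71 mm; origin under its centre.
- printed_breaker_2: Bystander: grey circuit breaker with orange toggles, 83 x 37 x 71 mm; origin under its centre.

How it is judged (in metres and radians):
At the end, for the whole second after the job is handed in: The pin stands still, upright to within 0.1 rad, at the lock end of the slot (tip within 6 mm of lock in plan) and its tip is at least 51 mm below the roof's top (collar on the roof within 4 mm), which is possible only through the slide's hole and into the bed's bore (horizontal distance between pin_tip and lock below 0.006 m and z of pin_tip in the frame of lock below -0.051 m and angle between the z axis of lock_pin and the z axis of deck, either way round below 0.1 rad and linear speed of lock_pin below 0.02 m/s); the robot touches nothing.
It fails at once if a bystander on the bench was pushed more than 30 mm from its place (distance of any of ink_pot_orange, ink_pot_black, oil_bottle, glass_jar, spare_pad_1, spare_pad_3, printed_breaker_1, printed_breaker_2 from where it was at the start of the episode above 0.03 m).
It fails at once if the pin was forced against the deck or its slide with more than 50 N (contact force between lock_pin and deck above 50 N).
It also fails if it takes over 58 s, if anything falls off the work surface, if the arm or the gripper's body presses on something with over 40 N, if the wrist force passes 120 N, or if a joint passes its speed limit or range.

## Working session

There is one attempt and no reset: what is moved stays moved. The work goes in short steps, Python scripts to look and compute and a tool call to move; the robot and the scene stay as the last step left them, time stands still between calls to the robot, and variables do not carry over. Pictures are saved under pics/ and viewed, at most 10 in all, crops included, and the job is handed in when it is done.

Besides the shell and the picture viewer there is one more tool, called after ">>>" by a JSON object that holds its "api" and its "payload", one argument or row to a line. apply_moves: Moves the arm, as the interface text tells. Its arguments: {"type":"object","properties":{"deltas":{"type":"array"},"grip_force":{"type":"number"}},"required":["deltas"]}

```bash
mkdir -p pics; ls; python3 - <<'E'
from workcell import env,cams
import cv2,numpy as np
print(env.state())
for n in("scene","side","wrist"):
    f=cams.grab_frame(n);cv2.imwrite(f"pics/{n}0.png",f);print(n,cams.get_calibration(n))
E
```

```text
pics
{'time_s': 0.0, 'qpos': array([ 7.55732857e+01,  1.83525415e+01,  8.97039417e+01, -7.44336965e-04,
        7.20427947e+01, -1.14411699e+00]), 'qvel': array([-0.01892763,  0.12498801, -0.07833765,  0.03103185,  0.02684353,
       -0.02065031]), 'effort': array([-6.46136250e-04, -4.12449074e+01, -2.31977373e+01,  7.24931387e-02,
        4.57885384e-02, -1.95845582e-04]), 'ee_pos': array([131.96172009, 559.10420354, 181.02798543]), 'ee_rot': array([-1.79900728e+02, -1.27477136e-03,  1.66717632e+02]), 'force': array([ 0.43413264, -0.71585752,  0.23031643]), 'torque': array([-0.0211856 ,  0.01245671,  0.04765352]), 'gripper_force': 0.0, 'gripper_width': 91.36362140839236}
scene {'mtx': array([[559.52808286,   0.        , 306.59674466],
       [  0.        , 559.52808286, 228.78637279],
       [  0.        ,   0.        ,   1.        ]]), 'eye': array([-180.87648403, -563.69472215,  817.36482564]), 'attitude': array([-128.28750411,   -0.4487232 ,  -48.01910915])}
side {'mtx': array([[465.4030165 ,   0.        , 316.1037441 ],
       [  0.        , 465.4030165 , 236.41776537],
       [  0.        ,   0.        ,   1.        ]]), 'eye': array([  11.7201408 , -211.58126681,  772.64113957]), 'attitude': array([-139.08698005,    0.92107965,  -61.96999599])}
wrist {'mtx': array([[371.64829954,   0.        , 315.63665247],
       [  0.        , 371.64829954, 237.50551758],
       [  0.        ,   0.        ,   1.        ]]), 'tool_from_camera': array([[ 5.36540969e-04, -9.69512412e-01, -2.45041621e-01,
         6.77097479e+01],
       [ 9.99999612e-01,  3.48847821e-04,  8.09366457e-04,
        -1.85345936e+00],
       [-6.99208590e-04, -2.45041960e-01,  9.69512222e-01,
        -2.03333248e+02],
       [ 0.00000000e+00,  0.00000000e+00,  0.00000000e+00,
         1.00000000e+00]])}
```

View pics/scene0.png

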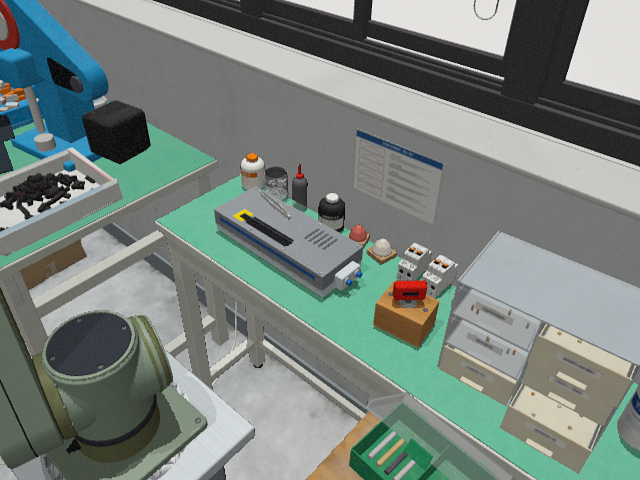

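View pics/side0.png

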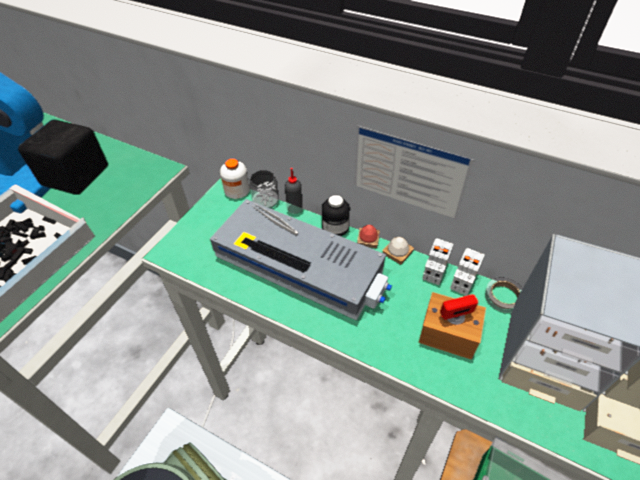

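```bash
cat > h.py <<'E'
import numpy as np,cv2
from workcell import env,cams
from scipy.spatial.transform import Rotation as Ro
def ray(n,px):
    c=cams.get_calibration(n);R=Ro.from_euler('xyz',c['attitude'],degrees=True).as_matrix()
    d=R@np.linalg.solve(c['mtx'],[px[0],px[1],1]);return np.array(c['eye']),d/np.linalg.norm(d)
def onz(n,px,z):
    e,d=ray(n,px);return e+d*(z-e[2])/d[2]
def tri(p1,p2):
    A=np.zeros((3,3));b=np.zeros(3)
    for n,p in(("scene",p1),("side",p2)):
        e,d=ray(n,p);M=np.eye(3)-np.outer(d,d);A+=M;b+=M@e
    return np.linalg.solve(A,b)
def wray(px,pos,rot):
    c=cams.get_calibration("wrist");K=c['mtx'];T=c['tool_from_camera']
    u=np.array([(px[0]-K[0,2])/K[0,0],(px[1]-K[1,2])/K[1,1]]);r=np.hypot(*u)
    d=np.r_[u/max(r,1e-9)*np.sin(r),np.cos(r)]
    R=Ro.from_euler('xyz',rot,degrees=True).as_matrix()
    return pos+R@T[:3,3],R@T[:3,:3]@d
def wonz(px,pos,rot,z):
    e,d=wray(px,pos,rot);return e+d*(z-e[2])/d[2]
E
python3 - <<'E'
from h import *
S=cv2.imread("pics/scene0.png");D=cv2.imread("pics/side0.png")
C={}
for n,I in(("scene",S),("side",D)):
    hs=cv2.cvtColor(I,cv2.COLOR_BGR2HSV)
    y=cv2.inRange(hs,(22,150,120),(35,255,255));r=cv2.inRange(hs,(0,190,90),(4,255,255))|cv2.inRange(hs,(175,190,90),(180,255,255))
    k=cv2.inRange(hs,(0,0,0),(180,255,45))
    for nm,m in(("yel",y),("red",r),("blk",k)):
        cs,_=cv2.findContours(m,cv2.RETR_EXTERNAL,2)
        for c in cs:
            x,yy,w,h=cv2.boundingRect(c)
            if cv2.contourArea(c)>25 and 130<yy<330 and 190<x<500:
                M=cv2.moments(c);p=(M['m10']/M['m00'],M['m01']/M['m00']);print(n,nm,(x,yy,w,h),np.round(p,1),np.round(onz(n,p,{'yel':63,'red':92,'blk':63}[nm])),cv2.boxPoints(cv2.minAreaRect(c)).round().tolist())
b=[]
for I,(x,y) in((S,(205,180)),(S,(365,255)),(D,(200,200)),(D,(415,270))):
    b.append(cv2.resize(I[y:y+100,x:x+(195 if x<300 else 100)],None,fx=400/(195 if x<300 else 100)*(1 if x<300 else .7),fy=400/(195 if x<300 else 100)*(1 if x<300 else .7),interpolation=2))
H=280
b=[cv2.copyMakeBorder(i,0,H-i.shape[0],0,0,0) if i.shape[0]<H else i[:H] for i in b]
cv2.imwrite("pics/c1.png",np.vstack([np.hstack(b[:2]),np.hstack(b[2:])]))
E
```

```text
scene yel (234, 209, 19, 12) [241.9 214.5] [474. 213.  63.] [[233.0, 215.0], [247.0, 207.0], [252.0, 214.0], [238.0, 223.0]]
scene red (393, 281, 34, 19) [409.5 289.9] [ 499. -214.   92.] [[393.0, 281.0], [426.0, 281.0], [426.0, 299.0], [393.0, 299.0]]
scene red (296, 166, 7, 13) [299.2 174.7] [649. 199.  92.] [[293.0, 168.0], [299.0, 166.0], [303.0, 177.0], [297.0, 179.0]]
scene blk (241, 215, 52, 31) [268.2 231. ] [472. 127.  63.] [[240.0, 218.0], [244.0, 211.0], [292.0, 240.0], [288.0, 247.0]]
scene blk (318, 199, 27, 22) [331.4 211.2] [619.  73.  63.] [[318.0, 199.0], [344.0, 199.0], [344.0, 220.0], [318.0, 220.0]]
side yel (234, 233, 21, 16) [243.2 239.9] [474. 214.  63.] [[234.0, 243.0], [245.0, 229.0], [255.0, 237.0], [244.0, 251.0]]
side red (441, 295, 36, 25) [458.4 306.5] [ 499. -214.   92.] [[438.0, 303.0], [474.0, 293.0], [479.0, 310.0], [443.0, 320.0]]
side red (289, 172, 7, 11) [292.  178.8] [649. 200.  92.] [[289.0, 172.0], [295.0, 172.0], [295.0, 182.0], [289.0, 182.0]]
side blk (243, 239, 67, 33) [278.4 254.9] [473. 131.  63.] [[242.0, 244.0], [246.0, 234.0], [310.0, 262.0], [305.0, 272.0]]
side blk (322, 201, 28, 23) [335.4 213. ] [626.  82.  63.] [[322.0, 201.0], [349.0, 201.0], [349.0, 223.0], [322.0, 223.0]]
side blk (285, 188, 17, 19) [294.4 197.4] [627. 182.  63.] [[285.0, 190.0], [300.0, 188.0], [303.0, 206.0], [287.0, 208.0]]
side blk (251, 171, 22, 14) [261.2 177. ] [650. 283.  63.] [[249.0, 173.0], [270.0, 169.0], [273.0, 180.0], [252.0, 185.0]]
```

View pics/c1.png

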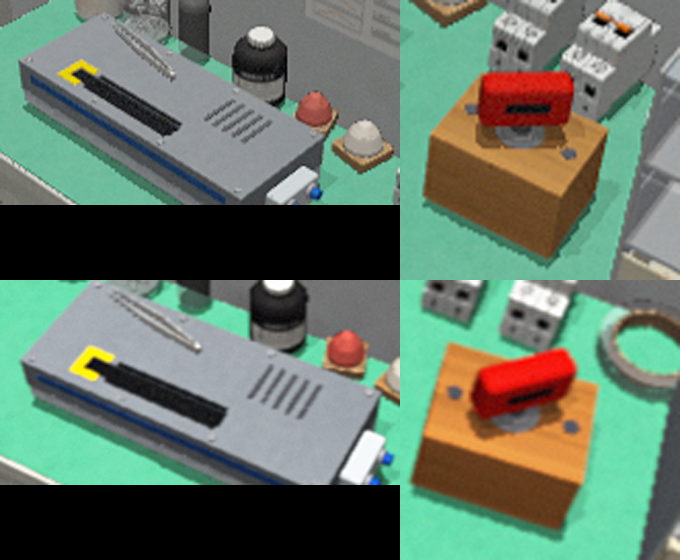

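View pics/wrist0.png

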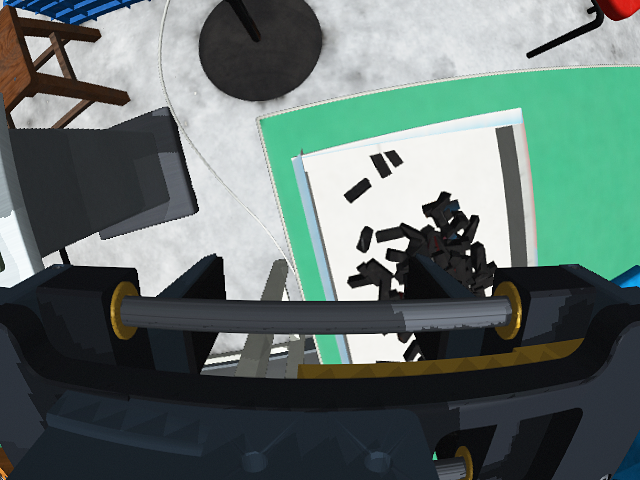

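```bash
python3 - <<'E'
from h import *
def p(n,q,z):print(n,q,onz(n,q,z).round(1))
sc=400/195
def a(q):return (q[0]/sc+205,q[1]/sc+180)
def b(q):return (q[0]/sc+200,(q[1]-280)/sc+200)
print("handle");L,R=onz("scene",(395,281.5),110),onz("scene",(425,281.3),110);print(L,R,np.degrees(np.arctan2(*(R-L)[[1,0]])))
L,R=onz("side",(442,303.9),110),onz("side",(476,295),110);print(L,R,np.degrees(np.arctan2(*(R-L)[[1,0]])))
print("slot")
for q in((181,125),(165,136),(98,67),(82,75)):p("scene",a(q),63)
for q in((226,410),(218,428),(108,352),(98,366)):p("side",b(q),63)
print("stand top");
for q in((431,126),(607,126),(553,190)):p("scene",((q[0]-400)/2.8+365,q[1]/2.8+255),62)
print("cabinet");p("scene",(440,355),0);p("scene",(457,275),0);p("side",(502,370),0)
print(tri((409.5,289.9),(458.4,306.5)),tri((241.9,214.5),(243.2,239.9)))
# deck front-top edge direction
p("scene",a((22,62)),63);p("scene",a((235,185)),63)
E
```

```text
handle
[ 482.65376982 -191.27622936  110.        ] [ 520.17249685 -231.51023392  110.        ] -47.00006794241962
[ 478.37230543 -188.64266432  110.        ] [ 521.70952572 -233.7880674   110.        ] -46.17070245445445
slot
scene (293.2375, 240.9375) [483.5  64.2  63. ]
scene (285.4375, 246.3) [459.6  64.2  63. ]
scene (252.775, 212.6625) [495.  199.8  63. ]
scene (244.975, 216.5625) [473.1 202.1  63. ]
side (310.175, 263.375) [483.5  65.4  63. ]
side (306.275, 272.15) [461.8  62.   63. ]
side (252.65, 235.1) [493.5 203.7  63. ]
side (247.775, 241.925) [473.7 202.4  63. ]
stand top
scene (376.07142857142856, 300.0) [ 462.2 -168.6   62. ]
scene (438.92857142857144, 300.0) [ 542.1 -256.1   62. ]
scene (419.64285714285717, 322.8571428571429) [ 468.9 -260.8   62. ]
cabinet
scene (440, 355) [ 480.6 -306.9    0. ]
scene (457, 275) [ 692.2 -219.9    0. ]
side (502, 370) [ 473. -320.    0.]
[ 499.06865745 -214.35408421   91.89421067] [475.25518383 214.70095623  61.1456527 ]
scene (215.725, 210.225) [444.7 268.3  63. ]
scene (319.5625, 270.1875) [452.1 -36.8  63. ]
```

>>> {"api": "apply_moves", "payload": {
  "deltas": [
    [-0.165,-0.108,-0.02,0,1],
    [-0.165,-0.108,-0.02,0,1],
    [-0.165,-0.108,-0.02,0,1],
    [-0.165,-0.108,-0.02,0,1]
  ]
}}

```text
time_s: 0.55
ee_pos: [268.7, 414.9, 201.8]
ee_rot: [-180.0, 0.0, 166.8]
force: [0.1, 1.0, 0.8]
gripper_width: 91.2
gripper_force: 0.0
```

>>> {"api": "apply_moves", "payload": {
  "deltas": [
    [-0.165,-0.108,0,0,1],
    [-0.165,-0.108,0,0,1],
    [-0.165,-0.108,0,0,1],
    [-0.165,-0.108,0,0,1]
  ]
}}

```text
time_s: 0.95
ee_pos: [404.7, 271.7, 201.8]
ee_rot: [180.0, 0.0, 166.7]
force: [0.1, 0.1, 0.0]
gripper_width: 91.4
gripper_force: 0.0
```

>>> {"api": "apply_moves", "payload": {
  "deltas": [
    [-0.165,-0.108,0,-0.12,1],
    [-0.165,-0.108,0,-0.232,1],
    [-0.165,-0.108,0,-0.232,1],
    [-0.165,-0.108,0,-0.232,1],
    [-0.165,-0.108,0,-0.232,1]
  ]
}}

```text
time_s: 1.45
ee_pos: [542.7, 126.4, 201.0]
ee_rot: [-179.9, 0.1, 179.7]
force: [-0.4, 0.9, 1.2]
gripper_width: 91.3
gripper_force: 0.0
```

```bash
python3 - <<'E'
from h import *
s=env.state();print(s['time_s'],s['ee_pos'],s['ee_rot'])
f=cams.grab_frame("wrist");cv2.imwrite("pics/w1.png",f)
hs=cv2.cvtColor(f,cv2.COLOR_BGR2HSV);m=cv2.inRange(hs,(22,150,120),(35,255,255))
cs,_=cv2.findContours(m,0,2)
for c in cs:
    if cv2.contourArea(c)>60:
        print(cv2.boundingRect(c));print([wonz(q[0],s['ee_pos'],s['ee_rot'],63)[:2].round(0).tolist() for q in cv2.approxPolyDP(c,4,True)])
E
```

```text
1.45 [542.7476054  126.42991967 201.02400666] [-1.79897951e+02  6.45887323e-02  1.79684848e+02]
(391, 127, 32, 39)
[[457.0, 195.0], [465.0, 195.0], [466.0, 214.0], [482.0, 214.0], [484.0, 194.0], [491.0, 194.0], [491.0, 223.0], [457.0, 224.0]]
```

View pics/w1.png

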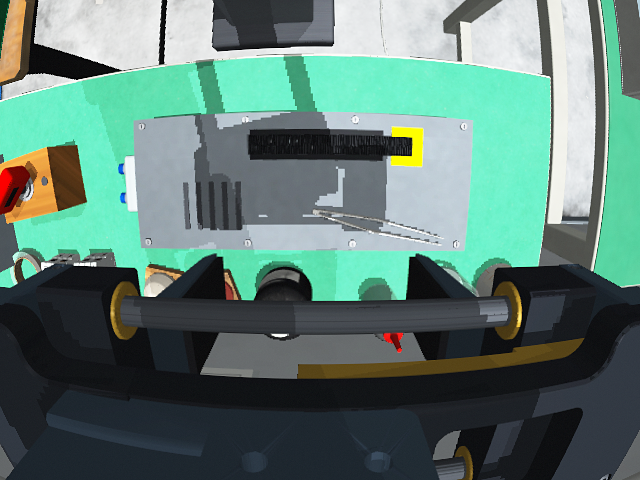

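```bash
python3 - <<'E'
from h import *
P,Rt=np.array([542.7476054,126.42991967,201.02400666]),[-179.897951,.0645887,179.684848]
f=cv2.imread("pics/w1.png");g=f.max(2);m=(g<60).astype(np.uint8)*255;m[:122]=0;m[172:]=0;m[:,:240]=0;m[:,425:]=0
ys,xs=np.nonzero(m[:, :]);
for a,b in((250,275),(290,320),(330,360),(375,395),(396,410)):
    k=(xs>=a)&(xs<b);q=(np.mean(xs[k]),(np.percentile(ys[k],2)+np.percentile(ys[k],98))/2);print(q,wonz(q,P,Rt,63).round(1), wonz((q[0],np.percentile(ys[k],2)),P,Rt,63)[0].round(1), wonz((q[0],np.percentile(ys[k],98)),P,Rt,63)[0].round(1))
for q in((248,145),(412,147),(142,127),(466,127),(149,243),(457,244)):print(q,wonz(q,P,Rt,63).round(1))
E
```

```text
(np.float64(261.9647218453189), np.float64(144.0)) [472.6  75.6  63. ] 459.6 485.5
(np.float64(304.5815760266371), np.float64(143.5)) [472.9 114.7  63. ] 459.6 486.2
(np.float64(344.5149359886202), np.float64(147.0)) [476.1 151.   63. ] 465.1 487.2
(np.float64(383.56716417910445), np.float64(147.5)) [476.  187.2  63. ] 465.3 486.7
(np.float64(402.4513274336283), np.float64(146.0)) [474.1 205.1  63. ] 465.7 482.5
(248, 145) [473.1  62.6  63. ]
(412, 147) [474.7 214.3  63. ]
(142, 127) [449.  -44.6  63. ]
(466, 127) [452.7 268.7  63. ]
(149, 243) [566.1 -45.9  63. ]
(457, 244) [568.4 265.7  63. ]
```

>>> {"api": "apply_moves", "payload": {
  "deltas": [
    [0.021,-0.05,0,0.15,1],
    [0.021,-0.1,0,0.3,1],
    [0.021,-0.15,0,0.4,1],
    [0.021,-0.17,0,0.4,1],
    [0.021,-0.17,0,0.4,1]
  ]
}}

```text
time_s: 2.0
ee_pos: [517.6, -40.8, 201.8]
ee_rot: [-180.0, -0.0, 156.9]
force: [0.5, 0.8, 0.4]
gripper_width: 91.3
gripper_force: 0.0
```

```bash
cat >> h.py <<'E'
def to(x,y,z,yaw):
    s=env.state();p,r=s['ee_pos'],s['ee_rot'];R=Ro.from_euler('xyz',r,degrees=True).as_matrix()
    d=R.T@(np.array([x,y,z])-p);t=-np.radians((yaw-r[2]+180)%360-180)
    print('t',s['time_s'],'pos',p.round(1),r.round(2),'F',s['force'].round(1),'w',round(s['gripper_width'],1));print('d',(d/1000).round(4),round(t,3))
E
python3 -c "
from h import *
to(499,-214,170,133.5)"
```

```text
t 2.0 pos [517.6 -40.8 201.8] [-1.7998e+02 -2.0000e-02  1.5694e+02] F [0.5 0.8 0.4] w 91.3
d [-0.0508 -0.1666  0.0318] 0.409
```

>>> {"api": "apply_moves", "payload": {
  "deltas": [
    [-0.051,-0.1666,0,0.15,1],
    [-0.051,-0.1666,0,0.3,1],
    [-0.051,-0.1666,0.01,0.409,1],
    [-0.051,-0.1666,0.032,0.409,1],
    [-0.051,-0.1666,0.032,0.409,1]
  ]
}}

```text
time_s: 2.5
ee_pos: [498.5, -212.5, 166.8]
ee_rot: [-179.9, -0.3, 133.5]
force: [-0.0, 1.0, -0.8]
gripper_width: 91.3
gripper_force: 0.0
```

```bash
python3 - <<'E'
from h import *
to(499,-214.3,74,133.5)
f=cams.grab_frame("side");g=cams.grab_frame("scene")
cv2.imwrite("pics/g1.png",np.hstack([cv2.resize(f[180:380,340:540],(400,400)),cv2.resize(g[180:380,310:510],(400,400))]))
E
```

```text
t 2.5 pos [ 498.5 -212.5  166.8] [-179.87   -0.35  133.54] F [-0.   1.  -0.8] w 91.3
d [-0.0022 -0.0007  0.0928] 0.001
```

View pics/g1.png

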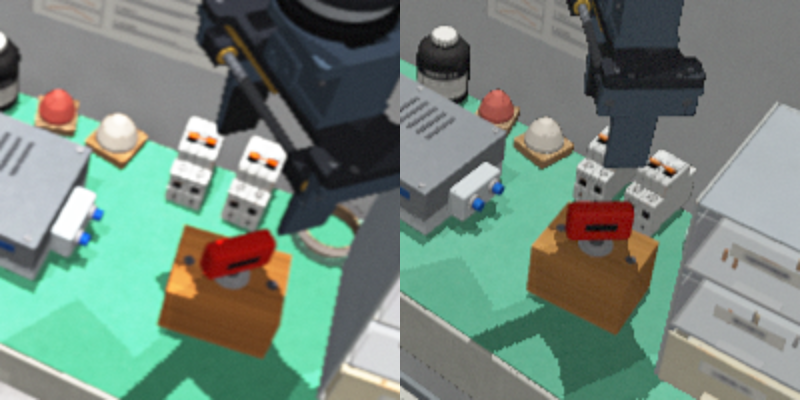

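>>> {"api": "apply_moves", "payload": {
  "deltas": [
    [-0.002,-0.001,0.0,0,0.0],
    [-0.002,-0.001,0.02,0,0],
    [-0.002,-0.001,0.045,0,0],
    [-0.002,-0.001,0.07,0,0],
    [-0.002,-0.001,0.09,0,0]
  ],
  "grip_force": 25
}}

```text
time_s: 3.1
ee_pos: [502.1, -213.1, 79.7]
ee_rot: [179.9, 0.0, 133.8]
force: [0.6, 0.2, -0.2]
gripper_width: 54.1
gripper_force: 0.0
```

>>> {"api": "apply_moves", "payload": {
  "deltas": [
    [0,0,0.002,0,0],
    [0,0,0.002,0,-1],
    [0,0,0.002,0,-1],
    [0,0,0.002,0,-1],
    [0,0,0.002,0,-1]
  ]
}}

```text
time_s: 3.6
ee_pos: [501.9, -215.0, 78.8]
ee_rot: [180.0, 0.1, 133.7]
force: [-0.8, 1.3, 0.6]
gripper_width: 16.4
gripper_force: 0.0
```

>>> {"api": "apply_moves", "payload": {
  "deltas": [
    [0,0,0,0,-1],
    [0,0,0,0,-1],
    [0,0,0,0,-1]
  ]
}}

```text
time_s: 3.9
ee_pos: [501.3, -215.3, 78.5]
ee_rot: [-180.0, 0.0, 133.7]
force: [-0.8, -1.1, 4.8]
gripper_width: 0.7
gripper_force: 2.4
```

```bash
python3 - <<'E'
from h import *
to(499,-214.3,74,133.5)
f=cams.grab_frame("side");g=cams.grab_frame("scene")
cv2.imwrite("pics/g2.png",np.hstack([cv2.resize(f[230:380,380:530],(400,400)),cv2.resize(g[210:360,340:490],(400,400))]))
E
```

```text
t 3.9 pos [ 501.3 -215.3   78.5] [-1.7999e+02  5.0000e-02  1.3366e+02] F [-0.8 -1.1  4.8] w 0.7
d [ 0.0023 -0.001   0.0045] 0.003
```

View pics/g2.png

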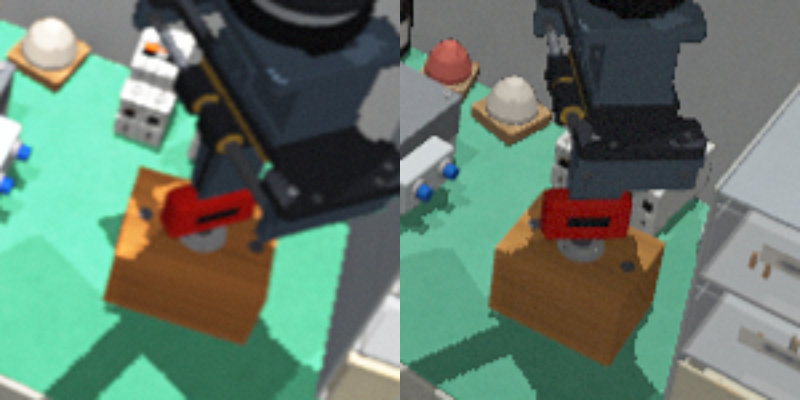

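```bash
python3 - <<'E'
from h import *
for n,q,z in(("side",(482,295),167),("side",(452.5,245),167),("scene",(424,262),167),("side",(478,322),78.5),("side",(459,306.5),92)):print(n,q,onz(n,q,z).round(1))
# project TCP and handle centre into cams
for n in("scene","side"):
    c=cams.get_calibration(n);R=Ro.from_euler('xyz',c['attitude'],degrees=True).as_matrix()
    for P in((498.5,-212.5,166.8),(501.3,-215.3,78.5),(499,-214,92)):
        v=R.T@(np.array(P)-c['eye']);print(n,P,(c['mtx']@v/v[2])[:2].round(1))
f=cv2.imread("pics/side0.png")
a,b=cams.grab_frame("side"),cams.grab_frame("scene")
cv2.imwrite("pics/g3.png",np.hstack([cv2.resize(a[270:350,420:500],(400,400),interpolation=2),cv2.resize(b[250:330,370:450],(400,400),interpolation=2)]))
E
```

```text
side (482, 295) [ 482.1 -240.   167. ]
side (452.5, 245) [ 558.8 -169.7  167. ]
scene (424, 262) [ 504.2 -230.4  167. ]
side (478, 322) [ 493.8 -252.6   78.5]
side (459, 306.5) [ 499.3 -215.2   92. ]
scene (498.5, -212.5, 166.8) [413.6 259.1]
scene (501.3, -215.3, 78.5) [409.7 294.7]
scene (499, -214, 92) [409.3 289.8]
side (498.5, -212.5, 166.8) [467.4 280.6]
side (501.3, -215.3, 78.5) [457.7 309.9]
side (499, -214, 92) [458.3 306.4]
```

View pics/g3.png

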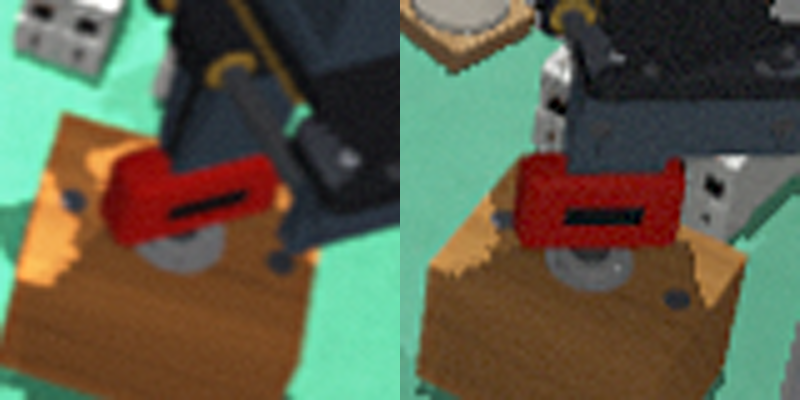

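```bash
python3 - <<'E'
from h import *
for a,b in(((421,263),(484,295)),((413,263),(482,296)),((426,263),(487,292))):
    P=tri(a,b);print(P.round(1),[ (np.linalg.norm(np.cross(P-ray(n,p)[0],ray(n,p)[1]))).round(1) for n,p in(("scene",a),("side",b))])
s=env.state();print(s['qpos'],s['gripper_width'],s['gripper_force'],s['force'],s['torque'])
print([x for x in dir(env) if x[0]!='_'],env.grip_depth)
E
```

```text
[ 465.  -242.4  195.2] [np.float64(2.9), np.float64(2.9)]
[ 449.3 -238.5  206.1] [np.float64(0.5), np.float64(0.5)]
[ 477.4 -245.3  188.7] [np.float64(2.9), np.float64(2.9)]
[-2.44333706e+01  2.06648699e+01  1.02254298e+02 -3.13474597e-02
  5.70375577e+01 -6.80747674e+01] 0.1966661746417711 2.765421277144924 [-1.48929937 -1.55744873  4.97287778] [-0.24493117  0.42665135  0.04610121]
['Unreachable', 'grip_depth', 'job_done', 'state'] 18.8
```

```bash
python3 - <<'E'
from h import *
c=cams.get_calibration("wrist");T=np.linalg.inv(c['tool_from_camera']);K=c['mtx']
for z in(0,-10,-20,-30,-40):
    o=[]
    for y in(45,58,-45,-58):
        v=T[:3,:3]@[16,y,z]+T[:3,3];th=np.arctan2(np.hypot(v[0],v[1]),v[2]);u=v[:2]/np.hypot(v[0],v[1])*th
        o.append((u*K[0,0]+K[:2,2]).round().tolist())
    print(z,o)
E
```

```text
0 [[396.0, 237.0], [417.0, 237.0], [239.0, 237.0], [217.0, 237.0]]
-10 [[399.0, 241.0], [422.0, 241.0], [235.0, 241.0], [212.0, 241.0]]
-20 [[404.0, 246.0], [427.0, 246.0], [231.0, 246.0], [207.0, 246.0]]
-30 [[408.0, 251.0], [433.0, 251.0], [227.0, 251.0], [202.0, 251.0]]
-40 [[413.0, 257.0], [439.0, 257.0], [222.0, 257.0], [196.0, 257.0]]
```

>>> {"api": "apply_moves", "payload": {
  "deltas": [
    [0,0,-0.04,0,-1],
    [0,0,-0.05,0,0],
    [0,0,-0.05,0,0],
    [0,0,-0.05,0,0],
    [0,0,-0.05,0,0]
  ]
}}

```text
time_s: 4.6
ee_pos: [500.3, -214.4, 126.3]
ee_rot: [-179.9, -0.2, 133.7]
force: [-0.4, 0.8, -1.1]
gripper_width: 29.8
gripper_force: 0.0
```

```bash
python3 - <<'E'
from h import *
to(499,-214.3,110,133.5)
P=[]
for n in("scene","side"):
    f=cams.grab_frame(n);hs=cv2.cvtColor(f,cv2.COLOR_BGR2HSV);r=cv2.inRange(hs,(0,190,90),(4,255,255))|cv2.inRange(hs,(175,190,90),(180,255,255))
    cs=[c for c in cv2.findContours(r,0,2)[0] if cv2.boundingRect(c)[0]>380];c=max(cs,key=cv2.contourArea);M=cv2.moments(c);print(cv2.contourArea(c));P.append((M['m10']/M['m00'],M['m01']/M['m00']))
print(P,tri(*P))
E
```

```text
t 4.6 pos [ 500.3 -214.4  126.3] [-1.7994e+02 -1.6000e-01  1.3366e+02] F [-0.4  0.8 -1.1] w 29.8
d [ 0.0009 -0.0008  0.0163] 0.003
537.0
526.5
[(409.56393544382365, 290.1256983240223), (458.2219056663501, 306.8157644824312)] [ 499.16378598 -214.35023067   91.05610633]
```

>>> {"api": "apply_moves", "payload": {
  "deltas": [
    [0.001,-0.001,0,0.003,0.1],
    [0.001,-0.001,0,0.003,0.1],
    [0.001,-0.001,0.02,0.003,0.1],
    [0.001,-0.001,0.038,0.003,0.1],
    [0.001,-0.001,0.043,0.003,0.1]
  ]
}}

```text
time_s: 5.2
ee_pos: [498.5, -214.2, 83.0]
ee_rot: [-179.9, -0.2, 133.5]
force: [-0.1, -0.6, 0.4]
gripper_width: 50.0
gripper_force: 0.0
```

>>> {"api": "apply_moves", "payload": {
  "deltas": [
    [0,0,0.003,0,0.1],
    [0,0,0.006,0,0.1],
    [0,0,0.009,0,0.1]
  ]
}}

```text
time_s: 5.5
ee_pos: [500.4, -215.1, 76.3]
ee_rot: [180.0, 0.1, 133.5]
force: [0.1, -0.1, 0.2]
gripper_width: 50.3
gripper_force: 0.0
```

>>> {"api": "apply_moves", "payload": {
  "deltas": [
    [0,0,0.005,0,0.1],
    [0,0,0.01,0,0.1],
    [0,0,0.015,0,0.1],
    [0,0,0.02,0,0.1],
    [0,0,0.02,0,0.1]
  ]
}}

```text
time_s: 6.0
ee_pos: [499.2, -214.5, 54.9]
ee_rot: [-180.0, -0.1, 133.5]
force: [1.0, 0.4, -0.8]
gripper_width: 50.4
gripper_force: 0.0
```

>>> {"api": "apply_moves", "payload": {
  "deltas": [
    [0,0,0,0,-0.8],
    [0,0,0,0,-1],
    [0,0,0,0,-1],
    [0,0,0,0,-1],
    [0,0,0,0,-1]
  ],
  "grip_force": 25
}}

```text
time_s: 6.5
ee_pos: [499.9, -214.9, 56.0]
ee_rot: [180.0, 0.0, 133.5]
force: [1.0, 0.2, 1.2]
gripper_width: 20.1
gripper_force: 25.0
```

>>> {"api": "apply_moves", "payload": {
  "deltas": [
    [0,0,0,0,-1],
    [0,0,0,0,-1]
  ]
}}

```text
time_s: 6.7
ee_pos: [499.9, -214.9, 56.0]
ee_rot: [180.0, 0.0, 133.5]
force: [-0.3, 0.5, 1.2]
gripper_width: 19.7
gripper_force: 25.0
```

>>> {"api": "apply_moves", "payload": {
  "deltas": [
    [0,0,-0.01,0,-1],
    [0,0,-0.03,0,-1],
    [0,0,-0.05,0,-1],
    [0,0,-0.07,0,-1],
    [0,0,-0.085,0,-1]
  ]
}}

```text
time_s: 7.2
ee_pos: [500.2, -214.9, 142.6]
ee_rot: [179.9, 0.1, 133.5]
force: [-0.0, 0.6, -1.6]
gripper_width: 19.9
gripper_force: 25.0
```

>>> {"api": "apply_moves", "payload": {
  "deltas": [
    [0.03,0.025,0,-0.1,-1],
    [0.06,0.05,0,-0.2,-1],
    [0.09,0.07,0,-0.3,-1],
    [0.121,0.097,0,-0.4,-1],
    [0.121,0.097,0,-0.4,-1]
  ]
}}

```text
time_s: 7.7
ee_pos: [486.1, -56.3, 141.3]
ee_rot: [179.9, -0.1, 156.7]
force: [-0.4, -0.9, -2.3]
gripper_width: 20.0
gripper_force: 25.0
```

```bash
python3 -c "
from h import *
to(473.5,95,141,179.5)"
```

```text
t 7.7 pos [486.1 -56.3 141.3] [ 1.7989e+02 -7.0000e-02  1.5672e+02] F [-0.4 -0.9 -2.3] w 20.0
d [0.0714 0.134  0.0007] -0.398
```

>>> {"api": "apply_moves", "payload": {
  "deltas": [
    [0.02,0.035,0,-0.1,-1],
    [0.04,0.07,0,-0.2,-1],
    [0.06,0.1,0,-0.3,-1],
    [0.071,0.134,0,-0.398,-1],
    [0.071,0.134,0,-0.398,-1]
  ]
}}

```text
time_s: 8.2
ee_pos: [476.2, 93.8, 141.4]
ee_rot: [179.9, 0.1, 179.4]
force: [1.1, -0.4, -1.2]
gripper_width: 20.0
gripper_force: 25.0
```

```bash
python3 - <<'E'
from h import *
to(473.5,95,141,179.5)
f=cams.grab_frame("side");g=cams.grab_frame("scene")
cv2.imwrite("pics/p1.png",np.hstack([cv2.resize(f[180:280,230:330],(400,400),interpolation=2),cv2.resize(g[160:260,220:320],(400,400),interpolation=2)]))
for n in("side","scene"):
    c=cams.get_calibration(n);R=Ro.from_euler('xyz',c['attitude'],degrees=True).as_matrix()
    p=env.state()['ee_pos']
    for P in(p-[0,0,48.5],p-[0,0,-19]):
        v=R.T@(np.array(P)-c['eye']);q=(c['mtx']@v/v[2])[:2];print(n,P.round(1),q.round(1),((q-([230,180] if n=="side" else [220,160]))*4).round())
E
```

```text
t 8.2 pos [476.2  93.8 141.4] [1.7991e+02 9.0000e-02 1.7945e+02] F [ 1.1 -0.4 -1.2] w 20.0
d [0.0027 0.0012 0.0004] -0.001
side [475.7  90.8  92.5] [295.9 251.8] [264. 287.]
side [475.7  90.8 160. ] [294.1 227.8] [256. 191.]
scene [475.7  90.8  92.5] [281.3 226.4] [245. 266.]
scene [475.7  90.8 160. ] [280.7 200.1] [243. 161.]
```

View pics/p1.png

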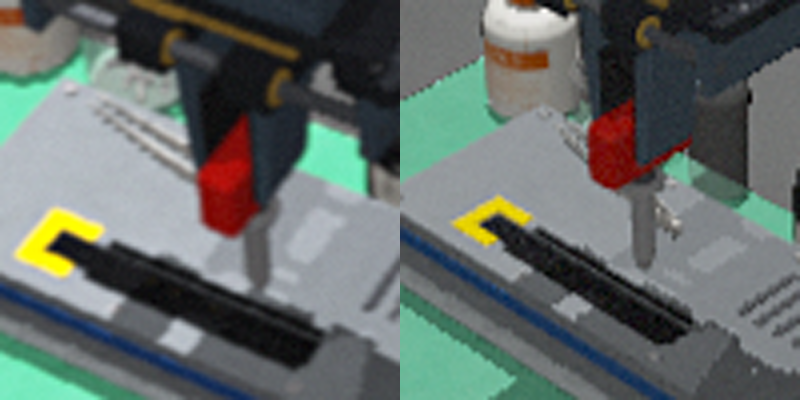

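>>> {"api": "apply_moves", "payload": {
  "deltas": [
    [0.0025,0.003,0,0,-1],
    [0.0025,0.003,0.0,0,-1],
    [0.0025,0.003,0,0,-1]
  ]
}}

```text
time_s: 8.6
ee_pos: [473.0, 93.1, 140.9]
ee_rot: [-180.0, 0.0, 179.1]
force: [0.0, -0.6, -1.5]
gripper_width: 19.6
gripper_force: 25.0
```

>>> {"api": "apply_moves", "payload": {
  "deltas": [
    [0,0,0.008,0,-1],
    [0,0,0.016,0,-1],
    [0,0,0.024,0,-1],
    [0,0,0.028,0,-1],
    [0,0,0.028,0,-1]
  ]
}}

```text
time_s: 9.1
ee_pos: [472.4, 93.9, 111.9]
ee_rot: [-180.0, -0.1, 179.2]
force: [1.6, 0.7, -0.2]
gripper_width: 20.0
gripper_force: 25.0
```

>>> {"api": "apply_moves", "payload": {
  "deltas": [
    [0,0,0.005,0,-1],
    [0,0,0.01,0,-1],
    [0,0,0.014,0,-1],
    [0,0,0.014,0,-1]
  ]
}}

```text
time_s: 9.5
ee_pos: [472.5, 93.9, 98.2]
ee_rot: [-180.0, -0.1, 179.2]
force: [-0.7, 0.2, -1.4]
gripper_width: 19.9
gripper_force: 25.0
```

>>> {"api": "apply_moves", "payload": {
  "deltas": [
    [0,0,0.002,0,-1],
    [0,0,0.004,0,-1],
    [0,0,0.006,0,-1],
    [0,0,0.0075,0,-1],
    [0,0,0.0075,0,-1]
  ]
}}

```text
time_s: 10.0
ee_pos: [472.9, 93.9, 91.1]
ee_rot: [180.0, -0.0, 179.2]
force: [-0.9, 0.5, -2.1]
gripper_width: 20.0
gripper_force: 25.0
```

>>> {"api": "apply_moves", "payload": {
  "deltas": [
    [0,0,0.0005,0,-1],
    [0,0,0.001,0,-1],
    [0,0,0.0015,0,-1]
  ]
}}

```text
time_s: 10.3
ee_pos: [473.3, 94.0, 90.5]
ee_rot: [180.0, 0.0, 179.2]
force: [-1.9, -0.0, 7.1]
gripper_width: 20.1
gripper_force: 25.0
```

>>> {"api": "apply_moves", "payload": {
  "deltas": [
    [0,0,-0.003,0,-1],
    [0,0.009,-0.003,0,-1],
    [0,0.009,-0.001,0,-1],
    [0,0.009,0,0,-1],
    [0,0.009,0,0,-1]
  ]
}}

```text
time_s: 10.8
ee_pos: [472.8, 103.0, 89.4]
ee_rot: [-180.0, -0.1, 179.2]
force: [-0.3, -0.2, -1.4]
gripper_width: 20.0
gripper_force: 25.0
```

>>> {"api": "apply_moves", "payload": {
  "deltas": [
    [0,0,-0.003,0,-1],
    [0,0.009,-0.003,0,-1],
    [0,0.009,-0.001,0,-1],
    [0,0.009,0,0,-1],
    [0,0.009,0,0,-1]
  ]
}}

```text
time_s: 11.3
ee_pos: [473.9, 112.7, 90.7]
ee_rot: [179.9, 0.1, 179.2]
force: [-1.2, 0.9, 4.9]
gripper_width: 19.6
gripper_force: 25.0
```

>>> {"api": "apply_moves", "payload": {
  "deltas": [
    [0,0,-0.003,0,-1],
    [0,0.009,-0.003,0,-1],
    [0,0.009,-0.001,0,-1],
    [0,0.009,0,0,-1],
    [0,0.009,0,0,-1]
  ]
}}

```text
time_s: 11.8
ee_pos: [473.0, 120.9, 89.3]
ee_rot: [-180.0, -0.1, 179.2]
force: [-0.2, -0.0, -2.0]
gripper_width: 19.9
gripper_force: 25.0
```

>>> {"api": "apply_moves", "payload": {
  "deltas": [
    [0,0,-0.003,0,-1],
    [0,0.009,-0.003,0,-1],
    [0,0.009,-0.001,0,-1],
    [0,0.009,0,0,-1],
    [0,0.009,0,0,-1]
  ]
}}

```text
time_s: 12.3
ee_pos: [474.1, 130.6, 90.5]
ee_rot: [179.9, 0.1, 179.2]
force: [-0.5, 1.1, 3.8]
gripper_width: 19.8
gripper_force: 25.0
```

>>> {"api": "apply_moves", "payload": {
  "deltas": [
    [0,0,-0.003,0,-1],
    [0,0.009,-0.003,0,-1],
    [0,0.009,-0.001,0,-1],
    [0,0.009,0,0,-1],
    [0,0.009,0,0,-1]
  ]
}}

```text
time_s: 12.8
ee_pos: [474.0, 139.6, 90.6]
ee_rot: [179.9, 0.0, 179.2]
force: [-1.0, 1.2, 6.8]
gripper_width: 19.9
gripper_force: 25.0
```

>>> {"api": "apply_moves", "payload": {
  "deltas": [
    [0,0,-0.003,0,-1],
    [0,-0.018,-0.003,0,-1],
    [0,-0.018,-0.001,0,-1],
    [0,-0.018,0.002,0,-1],
    [0,-0.018,0.003,0,-1]
  ]
}}

```text
time_s: 13.3
ee_pos: [473.2, 121.3, 86.3]
ee_rot: [180.0, -0.0, 179.2]
force: [-1.0, -0.0, -1.2]
gripper_width: 19.9
gripper_force: 25.0
```

>>> {"api": "apply_moves", "payload": {
  "deltas": [
    [0,0,0.001,0,-1],
    [0,0,0.0015,0,-1],
    [0,0,0.002,0,-1],
    [0,0,0.002,0,-1]
  ]
}}

```text
time_s: 13.7
ee_pos: [473.5, 121.3, 85.7]
ee_rot: [180.0, 0.0, 179.2]
force: [-2.3, 0.1, 6.3]
gripper_width: 19.6
gripper_force: 25.0
```

>>> {"api": "apply_moves", "payload": {
  "deltas": [
    [0,0,-0.009,0,-1],
    [0,0,-0.009,0,-1],
    [0,-0.018,-0.009,0,-1],
    [0,-0.018,-0.006,0,-1],
    [0,-0.018,-0.003,0,-1]
  ]
}}

```text
time_s: 14.2
ee_pos: [473.2, 103.0, 87.6]
ee_rot: [180.0, 0.0, 179.2]
force: [-0.5, -0.0, -0.9]
gripper_width: 20.0
gripper_force: 25.0
```

>>> {"api": "apply_moves", "payload": {
  "deltas": [
    [0,0,0.001,0,-1],
    [0,0,0.002,0,-1],
    [0,0,0.003,0,-1],
    [0,0,0.004,0,-1],
    [0,0,0.004,0,-1]
  ]
}}

```text
time_s: 14.7
ee_pos: [473.1, 103.1, 83.7]
ee_rot: [180.0, -0.0, 179.2]
force: [0.3, -0.6, -0.9]
gripper_width: 20.0
gripper_force: 25.0
```

>>> {"api": "apply_moves", "payload": {
  "deltas": [
    [0,0,0.001,0,-1],
    [0,0,0.002,0,-1],
    [0,0,0.003,0,-1],
    [0,0,0.003,0,-1]
  ]
}}

```text
time_s: 15.1
ee_pos: [473.0, 102.9, 80.7]
ee_rot: [180.0, -0.0, 179.2]
force: [0.3, 0.6, -1.3]
gripper_width: 19.9
gripper_force: 25.0
```

>>> {"api": "apply_moves", "payload": {
  "deltas": [
    [0,0,0.001,0,-1],
    [0,0,0.002,0,-1],
    [0,0,0.003,0,-1],
    [0,0,0.003,0,-1]
  ]
}}

```text
time_s: 15.5
ee_pos: [473.1, 102.9, 77.7]
ee_rot: [180.0, -0.0, 179.2]
force: [-0.4, 0.7, -2.3]
gripper_width: 19.7
gripper_force: 25.0
```

>>> {"api": "apply_moves", "payload": {
  "deltas": [
    [0,0.006,0,0,-1],
    [0,0.014,0,0,-1],
    [0,0.022,0,0,-1],
    [0,0.03,0,0,-1],
    [0,0.036,0,0,-1]
  ]
}}

```text
time_s: 16.0
ee_pos: [473.6, 137.4, 77.7]
ee_rot: [-179.8, -0.0, 179.3]
force: [0.8, -4.8, -0.8]
gripper_width: 19.9
gripper_force: 25.0
```

>>> {"api": "apply_moves", "payload": {
  "deltas": [
    [0,0.008,0,0,-1],
    [0,0.018,0,0,-1],
    [0,0.028,0,0,-1],
    [0,0.036,0,0,-1],
    [0,0.042,0,0,-1]
  ]
}}

```text
time_s: 16.5
ee_pos: [474.2, 179.4, 77.7]
ee_rot: [-179.7, -0.0, 179.3]
force: [1.7, -6.1, 0.7]
gripper_width: 19.8
gripper_force: 25.0
```

>>> {"api": "apply_moves", "payload": {
  "deltas": [
    [0,0.005,0,0,-1],
    [0,0.01,0,0,-1],
    [0,0.015,0,0,-1],
    [0,0.018,0,0,-1]
  ]
}}

```text
time_s: 16.9
ee_pos: [474.4, 197.2, 77.7]
ee_rot: [-179.7, -0.0, 179.3]
force: [1.2, -5.9, 0.7]
gripper_width: 19.9
gripper_force: 25.0
```

>>> {"api": "apply_moves", "payload": {
  "deltas": [
    [0,0.002,0,0,-1],
    [0,0.004,0,0,-1],
    [0,0.006,0,0,-1],
    [0,0.006,0,0,-1]
  ]
}}

```text
time_s: 17.3
ee_pos: [474.4, 203.2, 77.7]
ee_rot: [-179.8, -0.0, 179.3]
force: [0.6, -5.1, -0.4]
gripper_width: 20.2
gripper_force: 25.0
```

>>> {"api": "apply_moves", "payload": {
  "deltas": [
    [0,0.001,0,0,-1],
    [0,0.002,0,0,-1],
    [0,0.003,0,0,-1],
    [0,0.003,0,0,-1]
  ]
}}

```text
time_s: 17.7
ee_pos: [474.5, 206.0, 77.7]
ee_rot: [-179.8, -0.0, 179.3]
force: [0.7, -5.3, -0.4]
gripper_width: 19.9
gripper_force: 25.0
```

>>> {"api": "apply_moves", "payload": {
  "deltas": [
    [0,0.0005,0,0,-1],
    [0,0.001,0,0,-1],
    [0,0.0015,0,0,-1],
    [0,0.0015,0,0,-1]
  ]
}}

```text
time_s: 18.1
ee_pos: [474.5, 207.4, 77.7]
ee_rot: [-179.7, -0.0, 179.3]
force: [0.4, -5.9, -0.2]
gripper_width: 20.1
gripper_force: 25.0
```

>>> {"api": "apply_moves", "payload": {
  "deltas": [
    [0,0.0005,0,0,-1],
    [0,0.001,0,0,-1],
    [0,0.001,0,0,-1]
  ]
}}

```text
time_s: 18.4
ee_pos: [474.5, 208.4, 77.7]
ee_rot: [-179.7, -0.0, 179.3]
force: [0.8, -6.6, 0.4]
gripper_width: 20.1
gripper_force: 25.0
```

>>> {"api": "apply_moves", "payload": {
  "deltas": [
    [0,0.0005,0,0,-1],
    [0,0.001,0,0,-1],
    [0,0.001,0,0,-1]
  ]
}}

```text
time_s: 18.7
ee_pos: [474.5, 209.2, 77.7]
ee_rot: [-179.7, -0.0, 179.3]
force: [0.3, -5.9, -0.3]
gripper_width: 19.7
gripper_force: 25.0
```

>>> {"api": "apply_moves", "payload": {
  "deltas": [
    [0,0.0005,0,0,-1],
    [0,0.001,0,0,-1],
    [0,0.001,0,0,-1]
  ]
}}

```text
time_s: 19.0
ee_pos: [474.5, 209.6, 77.7]
ee_rot: [-179.6, -0.0, 179.4]
force: [1.0, -8.1, 1.2]
gripper_width: 20.0
gripper_force: 25.1
```

>>> {"api": "apply_moves", "payload": {
  "deltas": [
    [0,0.0005,0,0,-1],
    [0,0.001,0,0,-1],
    [0,0.001,0,0,-1]
  ]
}}

```text
time_s: 19.3
ee_pos: [474.5, 210.3, 77.7]
ee_rot: [-179.6, -0.0, 179.4]
force: [0.7, -8.0, 1.0]
gripper_width: 20.3
gripper_force: 25.1
```

>>> {"api": "apply_moves", "payload": {
  "deltas": [
    [0,-0.002,0,0,-1],
    [0,-0.004,0,0,-1],
    [0,-0.0058,0,0,-1],
    [0,-0.0058,0,0,-1],
    [0,-0.0058,0,0,-1]
  ]
}}

```text
time_s: 19.8
ee_pos: [474.6, 208.1, 77.9]
ee_rot: [180.0, 0.0, 179.2]
force: [-0.9, 0.7, -1.7]
gripper_width: 20.2
gripper_force: 25.0
```

>>> {"api": "apply_moves", "payload": {
  "deltas": [
    [0,0,0.001,0,-1],
    [0,0,0.002,0,-1],
    [0,0,0.003,0,-1],
    [0,0,0.004,0,-1],
    [0,0,0.004,0,-1]
  ]
}}

```text
time_s: 20.3
ee_pos: [474.5, 207.6, 73.6]
ee_rot: [-180.0, -0.0, 179.2]
force: [-0.6, -0.2, -1.2]
gripper_width: 20.1
gripper_force: 25.0
```

>>> {"api": "apply_moves", "payload": {
  "deltas": [
    [0,0,0.001,0,-1],
    [0,0,0.002,0,-1],
    [0,0,0.002,0,-1]
  ]
}}

```text
time_s: 20.6
ee_pos: [474.5, 207.6, 71.7]
ee_rot: [-180.0, -0.0, 179.2]
force: [-0.6, 0.2, -0.9]
gripper_width: 19.7
gripper_force: 25.0
```

>>> {"api": "apply_moves", "payload": {
  "deltas": [
    [0,0,0.001,0,-1],
    [0,0,0.002,0,-1],
    [0,0,0.003,0,-1],
    [0,0,0.004,0,-1],
    [0,0,0.004,0,-1]
  ]
}}

```text
time_s: 21.1
ee_pos: [474.5, 207.6, 67.7]
ee_rot: [-180.0, -0.0, 179.2]
force: [0.4, -0.4, -0.9]
gripper_width: 19.8
gripper_force: 25.0
```

>>> {"api": "apply_moves", "payload": {
  "deltas": [
    [0,0,0.001,0,-1],
    [0,0,0.002,0,-1],
    [0,0,0.003,0,-1],
    [0,0,0.003,0,-1]
  ]
}}

```text
time_s: 21.5
ee_pos: [474.5, 207.6, 64.7]
ee_rot: [-180.0, -0.0, 179.2]
force: [0.4, -1.0, -0.8]
gripper_width: 20.0
gripper_force: 25.0
```

>>> {"api": "apply_moves", "payload": {
  "deltas": [
    [0,0,0.001,0,-1],
    [0,0,0.002,0,-1],
    [0,0,0.004,0,-1],
    [0,0,0.006,0,-1],
    [0,0,0.006,0,-1]
  ]
}}

```text
time_s: 22.0
ee_pos: [474.3, 207.6, 58.5]
ee_rot: [-180.0, -0.0, 179.2]
force: [0.2, 0.2, -1.6]
gripper_width: 19.9
gripper_force: 25.0
```

>>> {"api": "apply_moves", "payload": {
  "deltas": [
    [0,0,0.001,0,-1],
    [0,0,0.002,0,-1],
    [0,0,0.002,0,-1]
  ]
}}

```text
time_s: 22.3
ee_pos: [474.7, 207.6, 57.0]
ee_rot: [180.0, 0.0, 179.2]
force: [-0.3, 0.6, -0.1]
gripper_width: 20.2
gripper_force: 25.0
```

>>> {"api": "apply_moves", "payload": {
  "deltas": [
    [0,0,0.0005,0,-1],
    [0,0,0.001,0,-1],
    [0,0,0.001,0,-1]
  ]
}}

```text
time_s: 22.6
ee_pos: [474.8, 207.6, 56.9]
ee_rot: [180.0, 0.0, 179.2]
force: [-2.0, -0.5, 7.5]
gripper_width: 20.0
gripper_force: 25.0
```

>>> {"api": "apply_moves", "payload": {
  "deltas": [
    [0,0,0,0,-0.4],
    [0,0,0,0,-0.2],
    [0,0,0,0,0],
    [0,0,0,0,0],
    [0,0,0,0,0]
  ]
}}

```text
time_s: 23.1
ee_pos: [474.6, 207.7, 55.7]
ee_rot: [180.0, -0.0, 179.2]
force: [-0.1, -0.1, -1.0]
gripper_width: 45.3
gripper_force: 0.0
```

>>> {"api": "apply_moves", "payload": {
  "deltas": [
    [0,0,-0.01,0,0],
    [0,0,-0.03,0,0],
    [0,0,-0.06,0,0],
    [0,0,-0.1,0,0],
    [0,0,-0.12,0,0]
  ]
}}

```text
time_s: 23.6
ee_pos: [476.1, 208.3, 179.9]
ee_rot: [179.9, 0.3, 179.2]
force: [0.3, 0.8, -1.3]
gripper_width: 45.7
gripper_force: 0.0
```

>>> {"api": "apply_moves", "payload": {
  "deltas": [
    [0,0,0,0,0],
    [0,0,0,0,0],
    [0,0,0,0,0]
  ]
}}

```text
time_s: 23.9
ee_pos: [473.6, 207.3, 174.6]
ee_rot: [-179.9, -0.1, 179.2]
force: [0.2, -1.0, -0.7]
gripper_width: 45.8
gripper_force: 0.0
```

```bash
python3 - <<'E'
from h import *
to(474,207,180,179.5)
f=cams.grab_frame("side");g=cams.grab_frame("scene");P=[]
for I in(g,f):
    hs=cv2.cvtColor(I,cv2.COLOR_BGR2HSV);r=cv2.inRange(hs,(0,190,90),(4,255,255))|cv2.inRange(hs,(175,190,90),(180,255,255))
    cs=[c for c in cv2.findContours(r,0,2)[0] if 200<cv2.boundingRect(c)[0]<300 and cv2.boundingRect(c)[1]>185];c=max(cs,key=cv2.contourArea);M=cv2.moments(c);P.append((M['m10']/M['m00'],M['m01']/M['m00']))
print(P,tri(*P))
cv2.imwrite("pics/e1.png",np.hstack([cv2.resize(f[150:270,200:320],(400,400),interpolation=2),cv2.resize(g[130:250,190:310],(400,400),interpolation=2)]))
E
```

```text
t 23.9 pos [473.6 207.3 174.6] [-1.7994e+02 -1.4000e-01  1.7921e+02] F [ 0.2 -1.  -0.7] w 45.8
d [-0.0003 -0.0003 -0.0054] -0.005
[(242.45939212755354, 204.9616342800199), (243.22368421052633, 231.2785087719298)] [474.91400847 209.7551541   90.22868462]
```

View pics/e1.png

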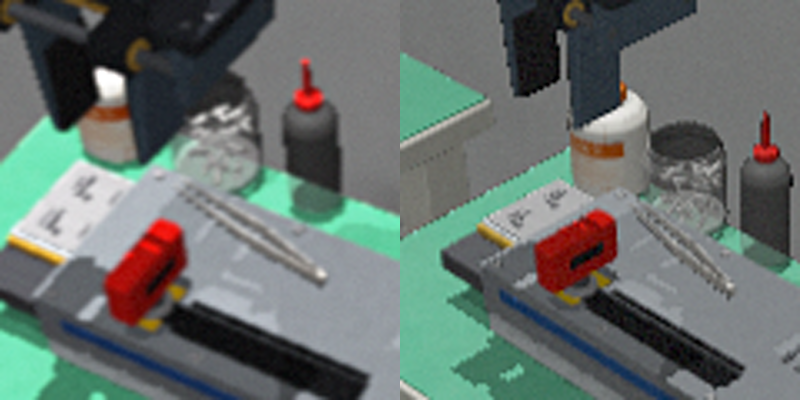

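The pin stands upright with its collar on the roof at the yellow end (about pixel (150,270) in the left view). The slide sticks out of the deck's mouth and the gripper is clear.

```bash
python3 -c "
from h import *
print(env.job_done())"
```

```text
the job is handed in; nothing more can be done
None
```

The slide is drawn to the yellow-marked end and locked: the pin is fully home there, upright with its collar on the roof, and released. The job was handed in at about 24 s; no verdict was shown, the highest contact force I read was about 9 N, and I saw no bystander moved. On the first grasp try the closed fingers rested on the handle's top at about 5 N, because they end about 30 mm short of the stated TCP.

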